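# Seat the keyed test arbor in the run-out spindle hub

### The arm

A 6-joint arm with a two-finger parallel gripper is mounted at the origin on the work surface. World frame = base frame: x ahead of the robot, y to its left, z up, the work surface at z = 0. Lengths are in m, angles in rad, forces in N, time in s.
With the tool pointing down it reaches from about 0.325 to 0.925 m from the base axis. Payload 3.1 kg.
Tool frame: the origin (TCP) lies on the centre line of the jaws, within the pads' length; the fingertips stand 22 mm ahead of it and the grasp point (between the pads) lies 3 mm ahead of it; z points along the fingers, x is the direction in which the jaws open and shut, and the axes are right-handed (so a half turn about z gives the same grasp; the last joint's range is limited). The gripper opens to 85 mm and grips with 20 to 120 N. Pads are 22 mm wide; open, the fingers measure 114 mm over their backs; the gripper's body (76 mm by 85 mm) begins 54 mm behind the grasp point. The pads swing forward as they close: fully open they stand 13 mm farther back than shut.
Start: joints at [-1.283, 0.217, 1.613, -0, 1.311, -0.112], TCP at [0.243, -0.576, 0.227] pointing down, gripper open.
Joint ranges: [-2.75, 2.75], [-0.78, 2.1], [0.31, 2.55], [-1.13, 4.27], [0.13, 2.63], [-2.58, 2.58]. Speed limits (rad/s): [2.79, 2.79, 3.14, 3.14, 3.14, 3.14].

### API

Orientations are given as [roll, pitch, yaw] about the fixed x, y, z axes, in that order (R = Rz(yaw) Ry(pitch) Rx(roll)).
In Python, from station import arm gives the robot as it stands.
- The arm moves only by the tool step_arm, never from a script. Its argument "steps" is one flat list of numbers, 7 for each row, row after row: the closure in counts, from 0 (fully open) to 255 (shut), then the shift along the tool's x, y, z in cm, then the turn, a rotation vector about the tool's x, y, z in rad. A call has 1 to 8 rows; each row is the pose to reach, as a shift and turn from the pose commanded when the call began, along the tool's axes at that moment; what a row does not reach only later rows make up. A row lasts 1/12 s, in which the tool goes at most 41.7 mm and 7.16 degrees, less where a joint would pass 70% of its speed; a pose out of reach is approached as far as the arm can. A call with a gripper value outside its range is refused whole. The fingers move at their own pace and stop on an object; "grip_force" is the grip in N (left out, the last holds). Time passes only in rows, so rows that repeat a pose let the fingers close. It gives the time, the measured TCP pose, the force and the opening at its end, in the units of the state.
- arm.observe(): the state, without advancing time (a new reading comes with each control period).
- arm.capture(name): name is "scene" or "top" or "wrist"; returns a dict with "img" (400x640x3 uint8, red, green, blue), "fovy" (degrees; the focal length in pixels is half the picture's height over the tangent of half this angle, whatever the lens; pixels are square), "cx", "cy" (the principal point, pixels), "eye" and "orientation" of the camera in the world. Camera axes: x right, y down, z forward; pixel columns grow to the right and rows downward; lengths in m; the calibration is good to about 2 mm. A picture is of the moment at which its call begins. There is no depth.
- arm.close_job(): hands the job in, once; it reports no verdict.
The state is a dict: "t": time; "qpos": joint angles; "qvel": joint speeds; "joint_torque": joint torques, N m; "eef_pos": TCP position; "orientation": TCP orientation; "contact_force": force on the tool from outside, world axes, zero at the start; "moment": the same for the moment, N m; "gripper_width": finger opening in m.
Only numpy, scipy, OpenCV 4.12 (cv2) and the standard library are available. Lean on these libraries where they do the work, as an engineer would, in place of code of your own. Each camera call takes 0.05 s, during which the arm holds its last target. There are 200 camera calls.

### The job

Take the keyed arbor (the one with the flange and index tab) out of the wooden rack, push its shaft into the bore of the steel spindle hub, and turn it until the key slips into the keyway. Keep pushing against the spring ejector until the flange is fully home against the hub face, and finish still gripping the arbor and holding it pressed down there. Leave the plain plug gauge and the other gauges on the bench undisturbed.

Things in the scene. Friction and masses are not known exactly. Their poses are not given: they have to be found in the camera images.
- arbor: Keyed steel arbor, 82 mm tall, 0.21 to 0.42 kg, upright in one of the rack's holes. Origin: centre of its lower end; z up its axis; +x towards the key. Shaft diameter 20 mm from 0 to 40 mm up, its lowest 3 mm tapered to diameter 14. Key on the +x side: 6 mm wide, from 16 to 40 mm up, reaching 15 mm from the axis. Then a flange (see arbor_shoulder) and a head (see arbor_grip).
- arbor_shoulder (a point): Centre of the flange's underside, 40 mm above the arbor's origin; same axes. Flange diameter 40 mm, 6 mm thick, with an index tab 8 mm wide on its rim right over the key, reaching 28 mm from the axis. This face meets the hub's top face when the arbor is home.
- arbor_grip (a point): Where to grip: on the axis of the arbor's plain round head, 70 mm above the arbor's origin; same axes. The head is dark steel, diameter 30 mm, from 46 to 82 mm up, and may be gripped at any yaw.
- hub: Steel spindle hub fixed to the bench, outer diameter 64 mm, 55 mm high, on a dark round foot of diameter 110 mm, 12 mm high. Origin: centre of the underside; z up; +x towards the keyway. Bore diameter 22 mm, open at the top, no chamfer. Keyway: slot 8 mm wide all along the bore, reaching 16.5 mm from the axis.
- hub_mouth (a point): Centre of the bore in the hub's top face, 55 mm above the bench; axes as the hub's. The key meets this face, or enters the keyway, when the shaft is 16 mm deep; the shaft meets the ejector at 24 mm and is home at 40 mm.
- ejector (a joint): Brass spring plunger (diameter 20 mm) inside the bore. 0 = up, its top 24 mm below the hub's top face; grows as it is pressed down, in m: 0.016 when the arbor is fully home, stop at 0.019. The spring pushes up with 9 N at 0 and about 14 N at 0.016, and lifts the arbor again if it is let go.
- rack: Wooden rack block fixed to the bench, 90 x 180 x 30 mm. Origin: centre of the underside; y along its length. Two blind holes of diameter 22 mm, 14 mm deep, at y = -50 and +50 mm.
- plug_gauge: Plain plug gauge in the other rack hole: same shaft and head as the arbor, 82 mm tall, but without flange, key or tab. Origin: centre of the lower end. Leave it there.
- ring_gauge: Loose steel ring, outer diameter 60 mm, 22 mm high, on the bench beyond the work. Origin: centre of the underside. Bystander.
- v_block: Loose dark steel V-block, 60 x 50 x 38 mm, on the bench beyond the work. Origin: centre of the underside. Bystander.
- dial_stand: Dial indicator on a magnetic stand, fixed, 255 mm tall, to the right of the hub (-y). Origin: centre of the underside; its arm reaches 116 mm along its -x, at 205 mm height. Bystander.
Things that resemble listed ones, but are neither listed nor needed, are in the scene too. Of the things like the hub, leave any that is red; of the rest the smaller one is meant. Leave any orange look-alike of the arbor alone.

How it is judged:
On the way, in this order (a step that is already met when the one before it is completed fails the run):
1. the arbor is gripped and lifted clear of the rack (height (world z) of arbor above 0.04 m and contact force between the fingers and arbor above 2 N and contact force between arbor and rack below 0.1 N), for 0.1 s.
2. the key has slipped into the keyway, the arbor still in the grip (z of arbor_shoulder in the frame of hub_mouth below 0.021 m and horizontal distance between arbor_shoulder and hub_mouth below 0.004 m and angle between the x axis of arbor and the x axis of hub, either way round below 0.25 rad and contact force between the fingers and arbor above 2 N), for 0.1 s.
At the end, for the whole second after the job is handed in: Through the last second: flange within 2.5 mm of the hub face, axis within 3 mm of the bore's and 0.08 rad of vertical, key in line with the keyway within 0.2 rad, ejector pressed over 13.5 mm, arbor still (under 0.02 m/s) and gripped (over 2 N) (z of arbor_shoulder in the frame of hub_mouth below 0.0025 m and horizontal distance between arbor_shoulder and hub_mouth below 0.003 m and angle between the x axis of arbor and the x axis of hub, either way round below 0.2 rad and angle between arbor's own z axis and vertical below 0.08 rad and value of joint ejector above 0.0135 m and contact force between the fingers and arbor above 2 N and linear speed of arbor below 0.02 m/s); the arm keeps its last pose, push and grip.
It fails at once if the plug gauge is disturbed (moved over 25 mm or tipped over 0.35 rad) (distance of plug_gauge from where it was at the start of the episode above 0.025 m or angle between plug_gauge's own z axis and vertical above 0.35 rad).
It fails at once if the ring gauge or V-block is moved over 25 mm (distance of any of ring_gauge, v_block from where it was at the start of the episode above 0.025 m).
It fails at once if the dial stand is struck (over 5 N) (contact force between any of the arm, the fingers, arbor and dial_stand above 5 N).
It also fails if it takes over 38 s, if anything falls off the work surface, if the arm or the gripper's body presses on something with over 40 N, if the wrist force passes 120 N, or if a joint passes its speed limit or range.

## Working session

There is one attempt and no reset: what is moved stays moved. The work goes in short steps, Python scripts to look and compute and a tool call to move; the robot and the scene stay as the last step left them, time stands still between calls to the robot, and variables do not carry over. Pictures are saved under pics/ and viewed, about 8 in all and at most 12, crops included, and the job is handed in when it is done.

Besides the shell and the picture viewer there is one more tool, called after "Emit:" as name(argument=value, ...) on one line, values as JSON. step_arm: Moves the arm, as the interface text tells. Its arguments: {"type":"object","properties":{"steps":{"type":"array"},"grip_force":{"type":"number"}},"required":["steps"]}

```bash
mkdir -p pics; cat > h.py <<'E'
import numpy as np, cv2
from scipy.spatial.transform import Rotation as R
from station import arm
def cap(n,f=None):
    c=arm.capture(n)
    if f: cv2.imwrite('pics/'+f,c['img'][:,:,::-1])
    return c
def rot(c):
    o=np.array(c['orientation'],float)
    return o if o.shape==(3,3) else R.from_euler('xyz',o).as_matrix()
def ray(c,u,v):
    f=200/np.tan(np.radians(c['fovy'])/2)
    d=rot(c)@np.array([(u-c['cx'])/f,(v-c['cy'])/f,1.]); return np.array(c['eye']),d
def onz(c,u,v,z):
    e,d=ray(c,u,v); return (e+d*(z-e[2])/d[2])
def proj(c,p):
    f=200/np.tan(np.radians(c['fovy'])/2)
    q=rot(c).T@(np.array(p)-np.array(c['eye'])); return np.array([c['cx']+f*q[0]/q[2],c['cy']+f*q[1]/q[2]])
E
python3 - <<'E'
from h import *
import pickle
for n in('scene','top'):
    c=cap(n,n+'.png'); print(n,c['fovy'],c['cx'],c['cy'],c['eye'],c['orientation']); pickle.dump(c,open(n+'.pkl','wb'))
print(arm.observe())
E
```

```text
scene 55.98164452761976 311.5241970781446 201.64346961280913 [1.0412731  0.26045771 0.9740003 ] [-2.61788214 -0.01178718  2.2353403 ]
top 49.282034138047685 327.03595454018694 203.7686426038347 [ 0.55055373 -0.03569434  1.3605935 ] [-3.0625969  -0.00484405 -1.5777864 ]
{'t': 0.1, 'qpos': array([-1.28317761e+00,  2.17686254e-01,  1.61477568e+00, -5.99727179e-05,
        1.31126756e+00, -1.12212317e-01]), 'qvel': array([-0.00069472, -0.00124229, -0.00433474, -0.00198971, -0.00168552,
        0.00033811]), 'joint_torque': array([-8.34168095e-04, -3.98074543e+01, -3.04967844e+01, -1.92111679e-04,
        4.24211175e-03,  7.99697695e-07]), 'eef_pos': array([ 0.24307631, -0.57499705,  0.22539312]), 'orientation': array([-3.14141094e+00,  2.12988278e-03, -1.17094964e+00]), 'contact_force': array([-0.98235269,  0.29665204, -0.35435219]), 'moment': array([ 0.00137098, -0.01282555, -0.03200872]), 'gripper_width': 0.08541406490186097}
```

View pics/top.png

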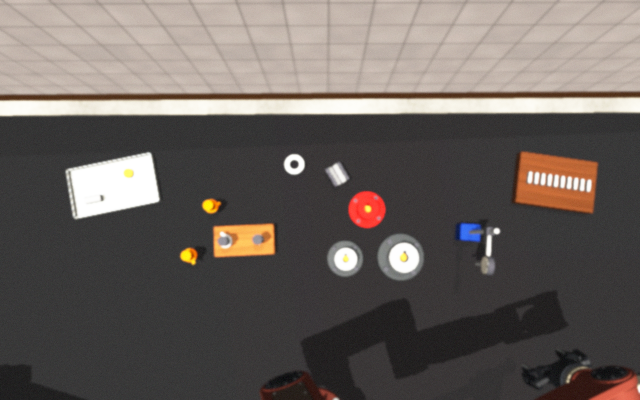

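View pics/scene.png

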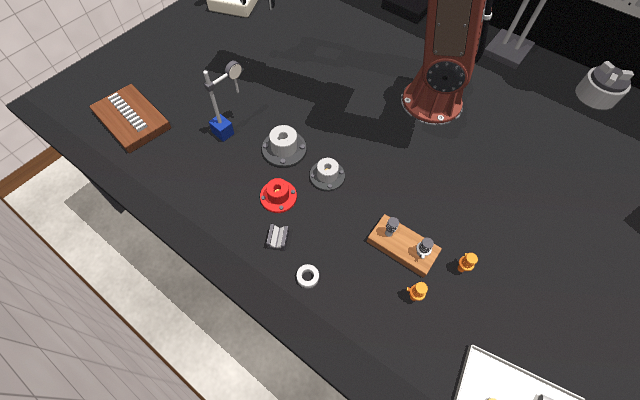

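The top view shows the rack at about (244,240), with the flanged arbor at (225,240) and the plug gauge at (258,239). The smaller grey hub is at (346,259) and the red one at (367,209).

```bash
python3 - <<'E'
from h import *
import pickle
t=pickle.load(open('top.pkl','rb'));s=pickle.load(open('scene.pkl','rb'))
a=t['img'][215:285,190:390];b=s['img'][150:290,300:460]
A=cv2.resize(a,None,fx=4,fy=4,interpolation=2);B=cv2.resize(b,None,fx=2,fy=2,interpolation=2)
im=np.zeros((A.shape[0]+B.shape[0],800,3),np.uint8);im[:A.shape[0],:A.shape[1]]=A;im[A.shape[0]:,:B.shape[1]]=B
h=s['img'][145:195,300:355];H=cv2.resize(h,None,fx=5,fy=5,interpolation=2);im[A.shape[0]:A.shape[0]+250,400:675]=H
cv2.imwrite('pics/crop.png',im[:,:,::-1])
print('hub',onz(t,346,258.5,.055),onz(s,327.5,166,.055)); print('arbor',onz(t,225,239,.098),onz(s,427,242,.098))
# bright hub top face centroid
g=t['img'].min(2)
m=((g>150)).astype(np.uint8);m[:240]=0;m[280:]=0
m[:,:325]=0;m[:,370:]=0
c=max(cv2.findContours(m,0,1)[0],key=cv2.contourArea);print(cv2.minEnclosingCircle(c))
(u,v),r=cv2.minEnclosingCircle(c);print(onz(t,u,v,.055),onz(t,u+r,v,.055))
E
```

```text
hub [ 0.4901633  -0.09801422  0.055     ] [ 0.49037465 -0.09676776  0.055     ]
arbor [0.55050848 0.25238462 0.098     ] [0.54729639 0.25945934 0.098     ]
((345.3292541503906, 259.06097412109375), 12.512152671813965)
[ 0.48852038 -0.0960014   0.055     ] [ 0.48825163 -0.13323142  0.055     ]
```

View pics/crop.png

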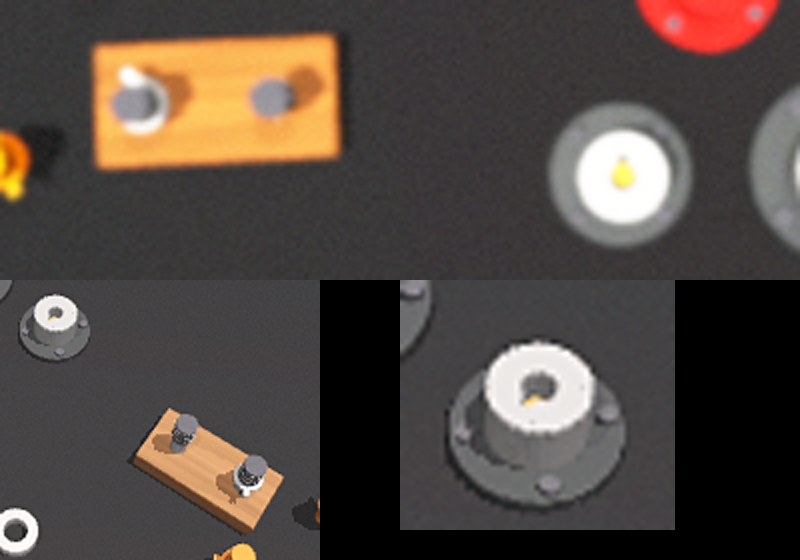

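Top crop: the arbor head is at about (223,241), with its tab pointing away and left (yaw about +0.4). The hub's bore is at (346,259), with its keyway notch towards +x. I'll work out moves to views above the hub and the arbor.

```bash
cat >> h.py <<'E'
def go(p,yaw,base=None):
    """shift (cm) and rotvec in tool axes from measured/commanded pose base=(pos,rpy) to p, tool down at yaw"""
    if base is None:
        o=arm.observe(); base=(o['eef_pos'],o['orientation'])
    Rb=R.from_euler('xyz',base[1]).as_matrix(); Rt=R.from_euler('xyz',[np.pi,0,yaw]).as_matrix()
    return np.round(Rb.T@(np.array(p)-base[0])*100,2),np.round(R.from_matrix(Rb.T@Rt).as_rotvec(),4)
E
python3 - <<'E'
from h import *
print(go([.243,-.576,.32],-1.17)); print(go([.45,-.10,.32],-.3))
E
```

```text
(array([ 0.07,  0.04, -9.46]), array([-0.0002,  0.0021, -0.0009]))
(array([-35.72, -37.55,  -9.38]), array([-0.0011,  0.0019, -0.8709]))
```

Emit:
step_arm(steps=[0,0,0,-4.7,0,0,0,0,-4,-4,-9.4,0,0,-0.1,0,-36,-37.5,-9.4,0,0,-0.87,0,-36,-37.5,-9.4,0,0,-0.87,0,-36,-37.5,-9.4,0,0,-0.87,0,-36,-37.5,-9.4,0,0,-0.87,0,-36,-37.5,-9.4,0,0,-0.87,0,-36,-37.5,-9.4,0,0,-0.87])

```text
t: 0.77
eef_pos: [0.3538, -0.316, 0.3084]
orientation: [-3.141, 0.0, -0.315]
contact_force: [1.1, -0.9, -0.1]
gripper_width: 0.0848
```

```bash
python3 - <<'E'
from h import *
o=arm.observe();print(o['t'],o['eef_pos'],o['orientation'],go([.45,-.10,.32],-.3))
E
```

```text
0.7667 [ 0.353781   -0.31595707  0.30837226] [-3.14108725e+00  4.60179694e-04 -3.15496742e-01] (array([  2.45, -23.52,  -1.15]), array([-0.0005,  0.0005, -0.0155]))
```

Emit:
step_arm(steps=[0,2,-22.5,-1,0,0,0,0,2,-22.5,-1,0,0,0,0,2,-22.5,-1,0,0,0,0,2,-22.5,-1,0,0,0,0,2,-22.5,-1,0,0,0,0,2,-22.5,-1,0,0,0,0,2,-22.5,-1,0,0,0])

```text
t: 1.35
eef_pos: [0.4445, -0.1073, 0.3187]
orientation: [-3.14, 0.0, -0.315]
contact_force: [-0.3, -0.4, -0.2]
gripper_width: 0.0853
```

```bash
python3 - <<'E'
from h import *
import pickle
c=cap('wrist','w1.png');pickle.dump(c,open('w1.pkl','wb'));o=arm.observe();print(o['t'],o['eef_pos'],o['orientation'],c['eye'],c['fovy'],proj(c,[.489,-.097,.055]))
E
```

```text
1.4 [ 0.44383147 -0.10923018  0.31848519] [ 3.14141103e+00  6.49225167e-04 -3.16765218e-01] [ 0.46764122 -0.03512308  0.46734662] 58.944099307899016 [354.43739116 135.44530986]
```

View pics/w1.png

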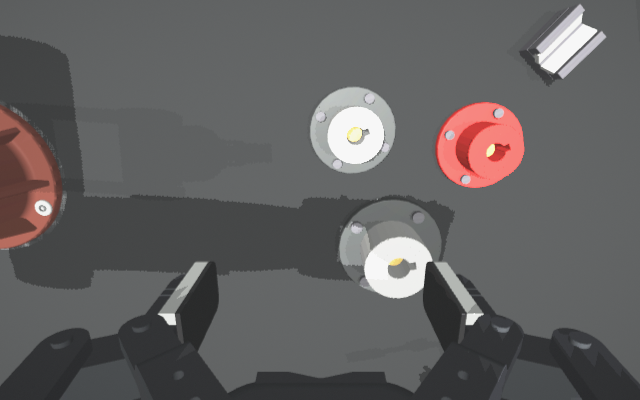

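Wrist view: the hub face is at about (356,135), with the keyway pointing to the image right and slightly up, at (367,132).

```bash
cat > hub.py <<'E'
from h import *
def hub(c,p0,full=True):
    u0,v0=proj(c,p0); g=c['img'].astype(int)
    rp=np.hypot(*(proj(c,[p0[0]+.032,p0[1],.055])-[u0,v0]))
    w=((g.min(2)>190)).astype(np.uint8)
    w,n=w,cv2.connectedComponentsWithStats(w)
    lab=n[1];ids=[i for i in range(1,n[0]) if np.hypot(*(n[3][i]-[u0,v0]))<rp*.6]
    i=max(ids,key=lambda i:n[2][i,4]); m=(lab==i).astype(np.uint8)
    cs,h=cv2.findContours(m,cv2.RETR_CCOMP,cv2.CHAIN_APPROX_NONE)
    o=max(range(len(cs)),key=lambda k:cv2.contourArea(cs[k]) if h[0][k][3]<0 else 0)
    W=np.array([onz(c,*p,.055)[:2] for p in cs[o][:,0].astype(float)])
    def fit(P):
        x=np.linalg.lstsq(np.c_[2*P,np.ones(len(P))],(P**2).sum(1),rcond=None)[0];return x[:2],np.sqrt(x[2]+x[0]**2+x[1]**2)
    oc,orr=fit(W)
    k=max((k for k in range(len(cs)) if h[0][k][3]==o),key=lambda k:cv2.contourArea(cs[k]))
    B=np.array([onz(c,*p,.055)[:2] for p in cs[k][:,0].astype(float)])
    bc=B.mean(0);
    for _ in range(10):
        d=np.hypot(*(B-bc).T); bc,br=fit(B[d<.0125])
    d=np.hypot(*(B-bc).T); K=B[d>.0135]-bc
    print('outer',oc,orr,'bore',bc,br,'key far',d.max(),len(K),'yaw',np.arctan2(*K.mean(0)[::-1]) if len(K) else None, 'yaw from outer ctr',np.arctan2(*(K.mean(0)+bc-oc)[::-1]) if len(K) else None)
E
python3 - <<'E'
from hub import *
import pickle
hub(pickle.load(open('w1.pkl','rb')),[.489,-.097,.055])
print(go([.51,.24,.32],-.3))
E
```

```text
outer [ 0.48991637 -0.0972248 ] 0.03247028987658203 bore [ 0.49010017 -0.09733732] 0.010813727870695749 key far 0.016959906858721337 9 yaw 0.015907271491358618 yaw from outer ctr 0.008575642463237883
(array([ -4.59, -35.25,  -0.15]), array([ 0.0002,  0.0007, -0.0168]))
```

Emit:
step_arm(steps=[0,-2.5,-32,3,0,0,0,0,-2.5,-32,6,0,0,0,0,-2.5,-32,6,0,0,0,0,-2.5,-32,6,0,0,0,0,-2.5,-32,6,0,0,0,0,-2.5,-32,6,0,0,0,0,-2.5,-32,6,0,0,0,0,-2.5,-32,6,0,0,0])

```text
t: 2.07
eef_pos: [0.5212, 0.2014, 0.2576]
orientation: [3.141, 0.001, -0.322]
contact_force: [-0.5, -0.9, -1.1]
gripper_width: 0.0854
```

```bash
python3 - <<'E'
from h import *
import pickle
c=cap('wrist','w2.png');c=cap('wrist','w2.png');pickle.dump(c,open('w2.pkl','wb'));o=arm.observe();print(o['t'],o['eef_pos'],o['orientation'],c['eye'],proj(c,[.547,.256,.098]))
E
```

```text
2.1667 [0.52062427 0.20302407 0.25631721] [ 3.14071674  0.00348143 -0.31754635] [0.54511182 0.27810371 0.4047225 ] [331.82497922 114.18546905]
```

View pics/w2.png

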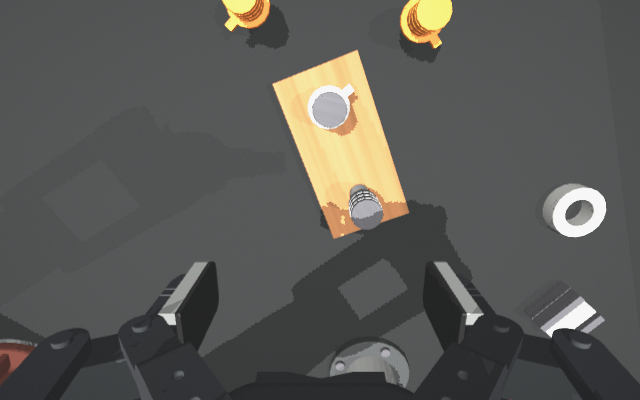

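The arbor head's centre is at (330,110), the flange at (329,107) and the tab tip at (352,89). The orange pieces are at the top edge, clear of the jaws.

```bash
python3 - <<'E'
from h import *
import pickle
c=pickle.load(open('w2.pkl','rb')); g=c['img'].astype(int)
sub=g[75:140,295:365]; sat=sub.max(2)-sub.min(2)
def fit(P):
    x=np.linalg.lstsq(np.c_[2*P,np.ones(len(P))],(P**2).sum(1),rcond=None)[0];return x[:2],np.sqrt(x[2]+x[0]**2+x[1]**2)
metal=((sat<45)&(sub.min(2)>100)).astype(np.uint8)
cs=cv2.findContours(metal,0,1)[0];k=max(cs,key=cv2.contourArea)[:,0]+[295,75]
P=np.array([onz(c,*p,.062)[:2] for p in k.astype(float)])
ctr=np.median(P,0)
for _ in range(15):
    d=np.hypot(*(P-ctr).T);ctr,r=fit(P[abs(d-.02)<.003])
d=np.hypot(*(P-ctr).T);T=P[d>.0245]-ctr
print('flange',ctr,r,d.max(),len(T),np.arctan2(*T.mean(0)[::-1]))
head=((sat<45)&(sub.min(2)>100)&(sub.max(2)<200)).astype(np.uint8)
head=cv2.morphologyEx(head,2,np.ones((3,3)))
k=max(cv2.findContours(head,0,1)[0],key=cv2.contourArea)[:,0]+[295,75]
(u,v),rr=cv2.minEnclosingCircle(k);print('head',u,v,rr,onz(c,u,v,.098),onz(c,u+rr,v,.098)[:2])
for q in ([330,110],[329,107],[352,89]):print(onz(c,*q,.098 if q[0]==330 else .062))
E
```

```text
flange [0.54635374 0.26068157] 0.01966454354763675 0.027948197916044495 12 0.4004665722202052
head 329.3863525390625 109.35064697265625 17.723060607910156 [0.54625855 0.26042332 0.098     ] [0.56042294 0.25575097]
[0.54658662 0.25975576 0.098     ]
[0.54670519 0.26050224 0.062     ]
[0.57186007 0.2692035  0.062     ]
```

```bash
python3 - <<'E'
from h import *
print(go([.5463,.2605,.15],-.3175),go([.5463,.2605,.091],-.3175))
E
```

```text
(array([ 0.68, -6.27, 10.62]), array([ 0.0009,  0.0035, -0.    ])) (array([ 0.7 , -6.28, 16.52]), array([ 0.0009,  0.0035, -0.    ]))
```

Emit:
step_arm(steps=[0,0.3,-3,2,0,0,0,0,0.65,-6.3,4,0.001,0.0035,0,0,0.65,-6.3,8,0.001,0.0035,0,0,0.65,-6.3,10.5,0.001,0.0035,0,0,0.65,-6.3,10.5,0.001,0.0035,0,0,0.65,-6.3,10.5,0.001,0.0035,0])

```text
t: 2.67
eef_pos: [0.5458, 0.256, 0.1518]
orientation: [3.139, 0.0, -0.323]
contact_force: [0.3, 0.3, 0.4]
gripper_width: 0.0852
```

```bash
python3 - <<'E'
from h import *
c=cap('wrist','w3.png')
o=arm.observe();print(o['t'],o['eef_pos'],o['orientation'],o['contact_force'])
print(go([.5463,.2605,.091],-.3175))
E
```

```text
2.7167 [0.54763295 0.25677414 0.15436982] [-3.14106161 -0.00371612 -0.32279679] [0.67660281 0.7166933  0.23213995]
(array([-0.27, -0.31,  6.34]), array([-0.0005, -0.0037, -0.0053]))
```

Emit:
step_arm(steps=[0,-0.15,-0.25,3.2,0,0,0,0,-0.15,-0.25,6.2,0,0,0,0,-0.15,-0.25,6.2,0,0,0,0,-0.15,-0.25,6.2,0,0,0,0,-0.15,-0.25,6.2,0,0,0])

```text
t: 3.13
eef_pos: [0.5488, 0.2614, 0.0951]
orientation: [-3.138, -0.007, -0.322]
contact_force: [-0.9, 0.5, 0.5]
gripper_width: 0.0854
```

Emit:
step_arm(steps=[0,0,0,0,0,0,0])

```text
t: 3.22
eef_pos: [0.5492, 0.2617, 0.0955]
orientation: [-3.137, -0.008, -0.321]
contact_force: [-0.0, 0.3, -0.8]
gripper_width: 0.0856
```

```bash
python3 - <<'E'
from h import *
o=arm.observe();print(o['qpos'],o['qvel'])
print(go([.5463,.2605,.091],-.3175))
E
```

```text
[ 3.30118982e-01  3.16968302e-01  1.75442106e+00 -1.61575785e-03
  1.06064577e+00  6.52307394e-01] [ 4.44291871e-03  3.22525022e-05  3.75337842e-03  7.97559820e-06
 -4.76413942e-03  5.95063953e-04]
(array([-0.24,  0.21,  0.45]), array([-0.0047, -0.0085, -0.0039]))
```

Emit:
step_arm(steps=[0,-0.2,0.1,0.4,-0.004,-0.007,0,0,-0.2,0.1,0.4,-0.004,-0.007,0])

```text
t: 3.38
eef_pos: [0.5451, 0.2611, 0.0892]
orientation: [3.14, 0.002, -0.321]
contact_force: [-0.5, 0.5, -0.9]
gripper_width: 0.0855
```

Emit:
step_arm(steps=[255,0,0,0,0,0,0,255,0,0,0,0,0,0,255,0,0,0,0,0,0,255,0,0,0,0,0,0,255,0,0,0,0,0,0,255,0,0,0,0,0,0,255,0,0,0,0,0,0,255,0,0,0,0,0,0], grip_force=70)

```text
t: 4.05
eef_pos: [0.5447, 0.261, 0.0883]
orientation: [3.139, 0.003, -0.321]
contact_force: [-1.2, 0.3, 2.6]
gripper_width: 0.0254
```

Emit:
step_arm(steps=[255,0,0,0,0,0,0])

```text
t: 4.13
eef_pos: [0.5447, 0.2611, 0.0883]
orientation: [3.139, 0.003, -0.321]
contact_force: [-0.7, 0.1, 3.2]
gripper_width: 0.0251
```

```bash
python3 - <<'E'
from h import *
c=cap('wrist');cv2.imwrite('pics/w4.png',c['img'][100:,100:540,::-1])
o=arm.observe();print(o['t'],o['gripper_width'],o['contact_force'],o['moment'])
E
```

```text
4.1833 0.025172683054122808 [-0.65790661  0.42100609  4.01616176] [ 0.01751159  0.15415825 -0.00619443]
```

View pics/w4.png

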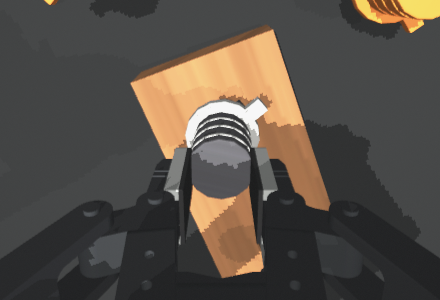

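The head is held between the pads, within about 3 mm of their middle, and the tab is free at the upper right. Lifting now.

Emit:
step_arm(steps=[255,0,0,-1,0,0,0,255,0,0,-2,0,0,0,255,0,0,-4,0,0,0,255,0,0,-7,0,0,0,255,0,0,-10,0,0,0,255,0,0,-10,0,0,0,255,0,0,-10,0,0,0])

```text
t: 4.77
eef_pos: [0.5463, 0.2616, 0.1907]
orientation: [-3.141, -0.001, -0.321]
contact_force: [0.0, 0.0, -3.8]
gripper_width: 0.0258
```

```bash
python3 - <<'E'
from h import *
o=arm.observe();print(o['t'],o['eef_pos'],o['orientation'],o['contact_force'],o['gripper_width'])
print(go([.49,-.0973,.19],-.3175-.39))
E
```

```text
4.7667 [0.54630428 0.26159752 0.19067502] [-3.14136385e+00 -6.22796513e-04 -3.21053042e-01] [ 2.53918534e-02  1.97481976e-03 -3.76602697e+00] 0.025793701404340133
(array([ 5.98, 35.83,  0.06]), array([-3.000e-04, -6.000e-04,  3.864e-01]))
```

Emit:
step_arm(steps=[255,1,4,-3,0,0,0,255,6,35.8,-3,0,0,0.39,255,6,35.8,-3,0,0,0.39,255,6,35.8,-3,0,0,0.39,255,6,35.8,-3,0,0,0.39,255,6,35.8,-3,0,0,0.39,255,6,35.8,-3,0,0,0.39,255,6,35.8,-3,0,0,0.39])

```text
t: 5.43
eef_pos: [0.4923, -0.0615, 0.2154]
orientation: [3.135, 0.006, -0.711]
contact_force: [1.0, 0.5, -3.1]
gripper_width: 0.0258
```

Emit:
step_arm(steps=[255,0,0,0,0,0,0])

```text
t: 5.52
eef_pos: [0.4921, -0.067, 0.2157]
orientation: [3.131, 0.003, -0.718]
contact_force: [1.4, 1.0, -3.4]
gripper_width: 0.0256
```

```bash
python3 - <<'E'
from h import *
o=arm.observe();print(o['t'],o['eef_pos'],o['orientation'],o['contact_force'],o['gripper_width'])
print(go([.49,-.0973,.18],-.3175-.39))
E
```

```text
5.5167 [ 0.49207152 -0.06701244  0.21572591] [ 3.13065900e+00  3.12815510e-03 -7.18048636e-01] [ 1.41856845  1.00909476 -3.38121894] 0.02555205409212998
(array([1.85, 2.38, 3.59]), array([ 0.0109,  0.0032, -0.0105]))
```

Emit:
step_arm(steps=[255,1.8,2.4,4,0.008,0.002,-0.01,255,1.8,2.4,6,0.008,0.002,-0.01,255,1.8,2.4,6,0.008,0.002,-0.01,255,1.8,2.4,6,0.008,0.002,-0.01])

```text
t: 5.85
eef_pos: [0.4892, -0.0891, 0.1543]
orientation: [-3.141, 0.009, -0.702]
contact_force: [0.6, -0.1, -2.4]
gripper_width: 0.0253
```

```bash
python3 - <<'E'
from h import *
import pickle
c=cap('wrist');s=cap('scene');o=arm.observe();pickle.dump((c,s,o),open('p5.pkl','wb'))
print(o['t'],o['eef_pos'],o['orientation'],o['contact_force'],go([.49,-.0973,.15],-.7075))
im=np.zeros((600,800,3),np.uint8)
im[:300,:440]=c['img'][100:,100:540]
u,v=proj(s,[.49,-.0973,.1]).astype(int);print(u,v)
k=s['img'][v-37:v+38,u-45:u+45];im[300:600,:360]=cv2.resize(k,None,fx=4,fy=4,interpolation=2)
k=c['img'][180:280,270:370];im[0:350,445:795]=cv2.resize(k,None,fx=3.5,fy=3.5,interpolation=2)
cv2.imwrite('pics/p5.png',im[:,:,::-1])
E
```

```text
5.95 [ 0.49286433 -0.0895873   0.15817071] [-3.13745368e+00  6.39043605e-04 -7.00515608e-01] [ 0.30777994  0.38205149 -2.34032842] (array([0.28, 0.78, 0.81]), array([-0.0041,  0.0007,  0.007 ]))
328 156
```

View pics/p5.png

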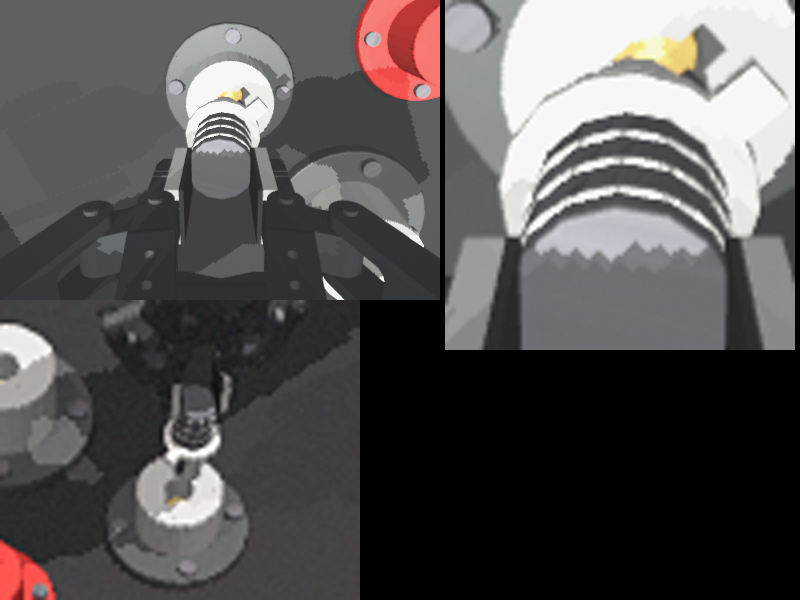

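The lower end of the shaft is hidden by the flange, but the head top (centre about (322,269), radius 29.5 px) and the hub face are in the same picture. I'll take the offset between them directly.

```bash
python3 - <<'E'
from h import *
import pickle
c,s,o=pickle.load(open('p5.pkl','rb'))
def fit(P):
    x=np.linalg.lstsq(np.c_[2*P,np.ones(len(P))],(P**2).sum(1),rcond=None)[0];return x[:2],np.sqrt(x[2]+x[0]**2+x[1]**2)
g=c['img'].min(2); 
# hub outer arc: first bright pixel inward along radial rays from seed
P=[]
for a in np.radians(np.arange(185,356,5)):
    for r in np.arange(70,20,-.5):
        u,v=330+r*np.cos(a),203+r*np.sin(a)
        if g[int(round(v)),int(round(u))]>185: P.append(onz(c,u,v,.055)[:2]);break
P=np.array(P);ct,r=fit(P)
for _ in range(5):
    k=abs(np.hypot(*(P-ct).T)-r)<.001; ct,r=fit(P[k])
print('hub',ct,r,k.sum(),len(P))
p=o['eef_pos']; zt=p[2]+.0095
for z in(zt,zt-.003):print('head',onz(c,322,269,z)[:2],onz(c,351.5,269,z)[:2],onz(c,322,239.4,z)[:2])
# flange from zoom points
zf=p[2]-.0265
F=np.array([onz(c,270+(a-445)/3.5,180+b/3.5,zf)[:2] for a,b in((505,175),(522,128),(560,92),(615,73),(665,78),(758,160))])
print('flange',fit(F)); print('tab',[onz(c,270+(a-445)/3.5,180+b/3.5,zf)[:2] for a,b in((757,62),(793,98))])
print('eye',c['eye'],'tcp',p)
E
```

```text
hub [ 0.48964313 -0.09717753] 0.0322717682307433 32 35
head [ 0.49097198 -0.08797878] [ 0.50061464 -0.09605908] [ 0.49982533 -0.07748396]
head [ 0.48990697 -0.08922204] [ 0.49976356 -0.09748161] [ 0.49895674 -0.07849438]
flange (array([ 0.49126245, -0.08864466]), np.float64(0.019422603797596468))
tab [array([ 0.518582  , -0.08416966]), array([ 0.51918246, -0.0918601 ])]
eye [ 0.53897531 -0.03194119  0.30289008] tcp [ 0.49286433 -0.0895873   0.15817071]
```

Emit:
step_arm(steps=[255,0.4,0.75,0,-0.003,0,0.01,255,0.4,0.75,1,-0.003,0,0.01,255,0.4,0.75,2,-0.003,0,0.01,255,0.4,0.75,2.5,-0.003,0,0.01,255,0.4,0.75,2.5,-0.003,0,0.01,255,0.4,0.75,2.5,-0.003,0,0.01])

```text
t: 6.45
eef_pos: [0.4903, -0.0981, 0.1321]
orientation: [-3.141, 0.002, -0.711]
contact_force: [0.7, 0.9, -2.7]
gripper_width: 0.0255
```

```bash
python3 - <<'E'
from h import *
import pickle
c=cap('wrist');s=cap('scene');o=arm.observe();pickle.dump((c,s,o),open('p6.pkl','wb'))
print(o['t'],o['eef_pos'],o['orientation'],o['contact_force'])
im=np.zeros((600,800,3),np.uint8)
u,v=proj(s,[.49,-.0973,.08]).astype(int);print(u,v)
k=s['img'][v-30:v+30,u-30:u+30];im[:390,:390]=cv2.resize(k,None,fx=6.5,fy=6.5,interpolation=2)
k=c['img'][160:260,270:370];im[0:400,400:800]=cv2.resize(k,None,fx=4,fy=4,interpolation=2)
cv2.imwrite('pics/p6.png',im[:400,:,::-1])
E
```

```text
6.55 [ 0.49116186 -0.0984472   0.13304987] [-3.14060885e+00 -3.01385536e-07 -7.10834035e-01] [ 0.42321362 -0.2941788  -1.82352879]
327 160
```

View pics/p6.png

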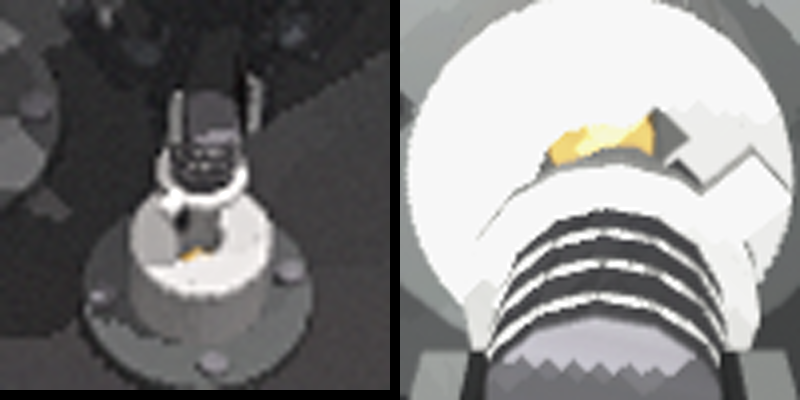

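```bash
python3 - <<'E'
from h import *
import pickle
c,s,o=pickle.load(open('p6.pkl','rb'))
def fit(P):
    x=np.linalg.lstsq(np.c_[2*P,np.ones(len(P))],(P**2).sum(1),rcond=None)[0];return x[:2],np.sqrt(x[2]+x[0]**2+x[1]**2)
f=lambda a,b,z:onz(c,270+(a-400)/4,160+b/4,z)[:2]
H=np.array([f(a,b,.055) for a,b in((412,150),(435,85),(480,35),(535,5),(700,15),(745,50),(780,100),(793,170),(410,200),(425,260))])
print('hub',fit(H)); 
zf=o['eef_pos'][2]-.0265
F=np.array([f(a,b,zf) for a,b in((478,240),(510,205),(545,180),(600,165),(660,172),(757,250))])
print('flange',fit(F)); ct=fit(F)[0]
T=np.mean([f(a,b,zf) for a,b in((752,152),(790,190))],0);print('tab',T-ct,np.arctan2(*(T-ct)[::-1]))
K=np.array([f(a,b,.055) for a,b in((655,112),(690,145))]);print('slot wall corners rel hub',K-fit(H)[0]-0)
# same check via scene: expected flange-underside centre pixel
e=o['eef_pos'];print(proj(s,[*fit(H)[0],e[2]-.0265]),proj(s,[*ct,e[2]-.0265]))
E
```

```text
hub (array([ 0.48999672, -0.09812256]), np.float64(0.032671671067096356))
flange (array([ 0.49089292, -0.09972755]), np.float64(0.020713253546684386))
tab [0.02825913 0.00196333] 0.06936460480755799
slot wall corners rel hub [[ 0.01490511  0.00396973]
 [ 0.01565176 -0.00420419]]
[328.07373662 155.21349616] [327.4387939  155.12925777]
```

The hub and flange centres agree to 1–2 mm, inside the taper's capture range, and the key is within about 0.05 rad of the slot. I'll nudge it across and lower it.

Emit:
step_arm(steps=[255,-0.1,-0.05,0.3,0,0,0.03,255,-0.1,-0.05,0.7,0,0,0.03,255,-0.1,-0.05,1.1,0,0,0.03,255,-0.1,-0.05,1.4,0,0,0.03,255,-0.1,-0.05,1.4,0,0,0.03])

```text
t: 6.97
eef_pos: [0.4898, -0.097, 0.1182]
orientation: [-3.141, 0.002, -0.74]
contact_force: [-1.7, 1.3, -2.2]
gripper_width: 0.0253
```

Emit:
step_arm(steps=[255,0,0,0.2,0,0,0,255,0,0,0.4,0,0,0,255,0,0,0.4,0,0,0])

```text
t: 7.22
eef_pos: [0.4898, -0.0971, 0.114]
orientation: [-3.141, 0.002, -0.741]
contact_force: [-2.0, 1.4, -3.5]
gripper_width: 0.0253
```

The shaft is in the bore, about 13 mm deep, with only a small side force. Next is the key.

Emit:
step_arm(steps=[255,-0.03,0,0.2,0,0,0,255,-0.03,0,0.4,0,0,0,255,-0.03,0,0.4,0,0,0])

```text
t: 7.47
eef_pos: [0.4898, -0.0971, 0.1103]
orientation: [-3.141, 0.001, -0.741]
contact_force: [-1.7, 1.4, -3.0]
gripper_width: 0.0255
```

Emit:
step_arm(steps=[255,0,0,0.2,0,0,0,255,0,0,0.4,0,0,0,255,0,0,0.4,0,0,0])

```text
t: 7.72
eef_pos: [0.49, -0.0971, 0.1065]
orientation: [-3.141, 0.001, -0.741]
contact_force: [-2.8, 2.2, -2.7]
gripper_width: 0.0253
```

Depth is about 21 mm with no vertical resistance, so the key is in the keyway. Now pressing against the ejector.

Emit:
step_arm(steps=[255,-0.05,0,0.3,0,0,0,255,-0.05,0,0.6,0,0,0,255,-0.05,0,0.9,0,0,0,255,-0.05,0,1.2,0,0,0,255,-0.05,0,1.2,0,0,0], grip_force=100)

```text
t: 8.13
eef_pos: [0.4909, -0.0968, 0.0965]
orientation: [-3.14, -0.0, -0.741]
contact_force: [-4.5, 4.3, 5.8]
gripper_width: 0.0243
```

Emit:
step_arm(steps=[255,0,0,0.2,0,0,0,255,0,0,0.4,0,0,0,255,0,0,0.5,0,0,0,255,0,0,0.5,0,0,0])

```text
t: 8.47
eef_pos: [0.4911, -0.0968, 0.0923]
orientation: [-3.139, -0.0, -0.741]
contact_force: [-5.7, 4.5, 10.8]
gripper_width: 0.0244
```

Emit:
step_arm(steps=[255,-0.08,0,0.2,0,0,0,255,-0.08,0,0.4,0,0,0,255,-0.08,0,0.4,0,0,0])

```text
t: 8.72
eef_pos: [0.4911, -0.0966, 0.0886]
orientation: [-3.139, -0.002, -0.741]
contact_force: [-5.4, 4.7, 10.9]
gripper_width: 0.0243
```

Emit:
step_arm(steps=[255,0,0,0.15,0,0,0,255,0,0,0.3,0,0,0,255,0,0,0.3,0,0,0])

```text
t: 8.97
eef_pos: [0.4916, -0.0968, 0.0875]
orientation: [-3.139, -0.002, -0.741]
contact_force: [-8.1, 4.7, 20.7]
gripper_width: 0.0242
```

Emit:
step_arm(steps=[255,0,0,0.1,0,0,0,255,0,0,0.2,0,0,0,255,0,0,0.2,0,0,0,255,0,0,0.2,0,0,0])

```text
t: 9.3
eef_pos: [0.4917, -0.0969, 0.0874]
orientation: [-3.14, -0.001, -0.741]
contact_force: [-11.6, 5.4, 31.3]
gripper_width: 0.024
```

```bash
python3 - <<'E'
from h import *
c=cap('wrist');s=cap('scene');o=arm.observe()
print(o['t'],o['eef_pos'],o['orientation'],o['contact_force'],o['moment'],np.abs(o['qvel']).max())
im=np.zeros((400,800,3),np.uint8)
u,v=proj(s,[.49,-.0973,.08]).astype(int)
k=s['img'][v-30:v+30,u-30:u+30];im[:390,:390]=cv2.resize(k,None,fx=6.5,fy=6.5,interpolation=2)
k=c['img'][160:260,270:370];im[0:400,400:800]=cv2.resize(k,None,fx=4,fy=4,interpolation=2)
cv2.imwrite('pics/p7.png',im[:,:,::-1])
E
```

```text
9.4 [ 0.49176957 -0.09695081  0.08737542] [-3.13974076e+00 -1.58167462e-03 -7.40642992e-01] [-12.70372363   5.43387626  30.54221456] [1.48335297 2.73305668 0.00941935] 0.002972897740752956
```

View pics/p7.png

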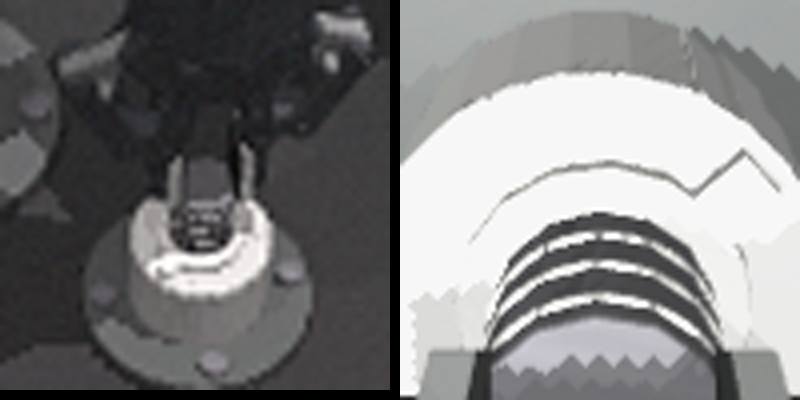

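The flange is flush on the hub face. The height stayed at 87.4 mm as the push rose from 21 to 31 N, so it's seated. Handing in.

```bash
python3 -c "
from station import arm
print(arm.close_job());o=arm.observe();print(o['t'],o['eef_pos'],o['contact_force'])"
```

```text
the job is handed in; nothing more can be done
None
the job is handed in; nothing more can be done
```

I took the arbor out of the rack and pushed its shaft into the smaller grey hub, with the key in the keyway. I pressed it home against the ejector and handed the job in at about 9.4 s of robot time, still gripping and pushing. No verdict is reported.

**Last checks:**
- **Seated:** the TCP stayed at 87.4–87.5 mm, matching the height I'd worked out for home, while the push rose from 21 to 31 N. The last picture shows the flange flush on the hub face.
- **Key in the keyway:** the shaft passed the 16 mm mark, where the key would meet the face, without resistance.
- **Upright and still:** the tool was within 0.003 rad of vertical, and joint speeds were about 0.003 rad/s or less.

**What disagreed or wasn't checked:**
- **Side force:** about 14 N remained on the tool at the end, because the tool was 1–2 mm off the bore axis.
- **Gripper reading:** it showed 24–25 mm on the 30 mm head, which I put down to soft pads.
- **Ejector:** I couldn't read its travel, so I inferred it from the seating height and force.
- **Bystanders:** I didn't check them in a final picture. My planned paths kept clear of all of them, and no unexpected contact force showed.

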